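# Shut and lock the battery bay of the pit power case

### The job

The battery bay panel on top of the dark grey pit power case is standing ajar. Push it shut with a fingertip, then set a fingertip in the slot of the red quarter-turn fastener and, pressing the panel down flush against its spring, turn the fastener clockwise to its stop so that the panel stays locked down when you let go. Nothing needs gripping: do not lift the panel wide open, and leave the other things on the case and the table where they are.

Things in the scene. Friction and masses are not known exactly. Their poses are not given: they have to be found in the camera images.
- power_case: dark grey plastic power case, 300 mm deep (its x), 360 mm wide (its y), 130 mm high, fixed. Origin: centre of its underside, z up; its top deck is 130 mm above the origin. Its yaw varies; its -x side faces the robot. The battery bay is in the +y part of the deck; on the -y part of the deck lie a blue battery pack and a four-armed wheel wrench (bystanders, up to 26 mm high)
- panel_hinge (a point): middle of the hinge line of the aluminium bay panel, at the panel's top surface, on the far (case +x) side at deck height. The frame turns with the panel: its y axis runs along the hinge, its -x axis runs along the panel to the free edge, its z axis is normal to the panel (up when shut). The panel is 220 mm from hinge to free edge, 190 mm wide (95 mm either side of this point) and 4 mm thick, flush with the deck when shut
- panel_edge (a point): middle of the panel's free edge (220 mm from the hinge, on the robot's side), at its top surface; axes as panel_hinge
- panel (a joint): opening angle of the panel in rad: 0 = shut flush; starts 0.25 to 0.65. A stiff hinge keeps it where it is left (1 to 2 N down near the free edge swings it shut as far as the spring). Pushed down and let go unlocked, it comes to rest at about 0.05 (10 mm up at the free edge) on a spring under its edge; about 7 N down on the fastener brings it flush. Locked and let go, rests at 0.01
- slot_floor (a point): point on the fastener's axis at the floor of its finger slot, on the panel 165 mm from the hinge and midway across its width, 7 mm above the panel's top surface. The frame turns with the fastener: its y axis runs along the slot, its z axis is the fastener's axis. The fastener's head is a red disc 84 mm across whose top is 17 mm above the slot's floor; the slot is 36 mm wide and runs straight across the whole head through the axis, open at both ends
- fastener (a joint): turn in rad, growing clockwise seen from above: 0 = unlocked (slot along the hinge, at the red marks), 1.57 = locked at its stop (slot square to the hinge, at the green marks). Starts 0 to 0.25, stays where left (friction 0.06 N m). In the last 40 degrees a cam under the panel passes beneath a keeper if the panel is pressed flush; with the panel raised it jams at about 0.85
- battery_pack: bystander: blue battery pack, 138 x 46 x 26 mm, on the case's deck; origin under its centre
- wheel_wrench: bystander: aluminium four-armed wheel wrench with orange ends, 100 x 100 x 18 mm, on the case's deck; origin under its centre
- aerosol_can: bystander: blue and white aerosol can, 65 mm across, 194 mm high; origin under its centre
- spray_bottle: bystander: clear trigger spray bottle with a red head, 76 mm across, 210 mm high; origin under its centre
- paper_cup: bystander: white paper cup, 80 mm across, 95 mm high; origin under its centre
- buggy_wheel: bystander: model buggy wheel lying flat, 114 mm across, 43 mm high; origin under its centre
- tape_roll: bystander: roll of white tape, 110 mm across, 50 mm high; origin under its centre
- hex_driver: bystander: screwdriver-shaped hex driver with a green handle, 190 mm long, lying on the mat

How it is judged:
On the way, in this order (a step that is already met when the one before it is completed fails the run):
1. the panel is pushed down (within 0.07 rad of flush) with the fastener still unlocked (value of joint panel below 0.07 rad and value of joint fastener below 0.8 rad), for 0.1 s.
2. the fastener is turned to its stop with the panel down (value of joint fastener above 1.4 rad and value of joint panel below 0.025 rad), for 0.1 s.
At the end, for the whole second after the job is handed in: the fastener stands within 10 degrees of its locked stop (joint above 1.4 rad) and the panel stays down by itself, held by the cam against its spring, within 0.025 rad of flush (5 mm at the free edge) (all of step 2 and velocity of joint panel below 0.05 rad/s); the robot touches nothing.
It fails at once if a bystander is moved more than 20 mm from where it stood, lifted or knocked over (distance of any of battery_pack, wheel_wrench, aerosol_can, spray_bottle, paper_cup, buggy_wheel, tape_roll, hex_driver from where it was at the start of the episode above 0.02 m or angle between any of battery_pack, wheel_wrench, aerosol_can, spray_bottle, paper_cup, buggy_wheel, tape_roll's own z axis and vertical above 0.3 rad).
It fails at once if the panel is lifted wide open (beyond 0.72 rad) (value of joint panel above 0.72 rad).
It also fails if it takes over 35 s, if anything falls off the work surface, if the arm or the gripper's body presses on something with over 40 N, if the wrist force passes 120 N, or if a joint passes its speed limit or range.

### The arm

A 7-joint arm with a two-finger parallel gripper is mounted at the origin on the work surface. World frame = base frame: x ahead of the robot, y to its left, z up, the work surface at z = 0. Lengths are in m, angles in rad, forces in N, time in s.
With the tool pointing down it reaches from about 0.4 to 0.9 m from the base axis. Payload 5.5 kg.
Tool frame: the origin (TCP) lies midway between the tips of the shut fingers; the grasp point (between the pads) lies 19 mm behind it (manip.grip_depth is the distance from the TCP to the grasp point, in m); z points along the fingers, y is the line along which they close (so a half turn about z gives the same grasp; the last joint's range is limited). The gripper opens to 92 mm and grips with 3 to 60 N. Pads are 19 mm wide; open, the fingers measure 130 mm over their backs; the gripper's body (75 mm by 190 mm) begins 47 mm behind the grasp point.
Start: joints at [1.402, 0.501, -0.427, 1.55, 0.221, 1.138, -0.21], TCP at [0.272, -0.59, 0.227] pointing down, gripper open.
Joint ranges: [-2.88, 2.88], [-0.31, 2.03], [-1.54, 1.56], [0.2, 2.42], [-1.41, 4.55], [0.19, 2.02], [-2.57, 2.57]. Speed limits (rad/s): [2.57, 2.57, 3.14, 3.14, 3.14, 3.14, 3.14].

### API

Orientations are given as a unit quaternion [x, y, z, w].
In Python, from bench import manip, effector, viewer gives the robot as it stands. Calls block until the motion is done:
- manip.move_pose(position, orientation): joint-space move of the TCP to a pose.
- manip.servo_line(position, ori=None, vel=0.15): straight line of the TCP; ori=None keeps the orientation; vel is the mean speed in m/s.
- manip.movej(angles): joint-space move.
- effector.open_jaws() and effector.close(f_grip=None): open the fingers fully, or close them until they stop; f_grip is the grip in N (None keeps the last).
- manip.sleep(seconds).
- manip.solve_ik(position, orientation): joint angles nearest the present ones, or None.
- viewer.get_image(name): name is "side" or "top"; returns the picture (420x560x3 uint8, red, green, blue); there is no depth.
- viewer.get_calibration(name): a dict with "vfov" (degrees; the focal length in pixels is half the picture's height over the tangent of half this angle, whatever the lens; pixels are square), "cx", "cy" (the principal point, pixels), "eye" and "attitude" of the camera in the world. Camera axes: x right, y down, z forward; pixel columns grow to the right and rows downward; lengths in m; the calibration is good to about 2 mm. A picture is of the moment at which its call begins. get_calibration takes no time and is no camera call.
A pose or a line that the arm cannot do raises manip.PlanningError and nothing moves.
- manip.hand_in(): hands the job in; it is judged then, once.
Readings, each from a call of its own:
- manip.current_clock(): time.
- manip.current_q(): joint angles.
- manip.current_joint_velocities(): joint speeds.
- manip.current_tau(): joint torques, N m.
- manip.current_tool_pos(): TCP position.
- manip.current_tcp_rot(): TCP orientation.
- manip.current_force(): force on the tool from outside, world axes, zero at the start.
- manip.current_wrist_torque(): the same for the moment, N m.
- manip.current_finger_gap(): finger opening in m.
- manip.current_gripper_force(): force on a finger pad.
Only numpy, scipy, OpenCV 4.12 (cv2) and the standard library are available. Lean on these libraries where they do the work, as an engineer would, in place of code of your own. Each camera call takes 0.05 s, during which the arm holds its last target. There are 200 camera calls.

## Working session

There is one attempt and no reset: what is moved stays moved. The work goes in short steps, each a Python script; the robot and the scene stay as the last script left them, time stands still between calls to the robot, and variables do not carry over. Pictures are saved under pics/ and viewed, at most 10 in all, crops included, and the job is handed in when it is done.

```bash
mkdir -p pics; ls
python3 - <<'E'
from bench import manip, viewer
import cv2
for n in("side","top"):
    c=viewer.get_calibration(n);print(n,c)
    cv2.imwrite(f"pics/{n}0.png",cv2.cvtColor(viewer.get_image(n),cv2.COLOR_RGB2BGR))
print(manip.current_clock(),manip.current_tcp_rot())
E
```

```text
pics
side {'vfov': 49.66171961762687, 'cx': 276.19579907499184, 'cy': 198.28891807069238, 'eye': array([0.20671104, 1.01928072, 0.93281154]), 'attitude': array([-0.14100621,  0.88358684, -0.44031655,  0.07424881])}
top {'vfov': 45.6518208190432, 'cx': 269.4572624257197, 'cy': 215.74738920379733, 'eye': array([ 0.32259268, -0.00742337,  1.4810333 ]), 'attitude': array([-0.70206365,  0.70825217, -0.0542157 ,  0.05045942])}
0.1 [ 9.76777822e-01  2.14252852e-01 -1.72496559e-04 -8.78972697e-04]
```

View pics/side0.png

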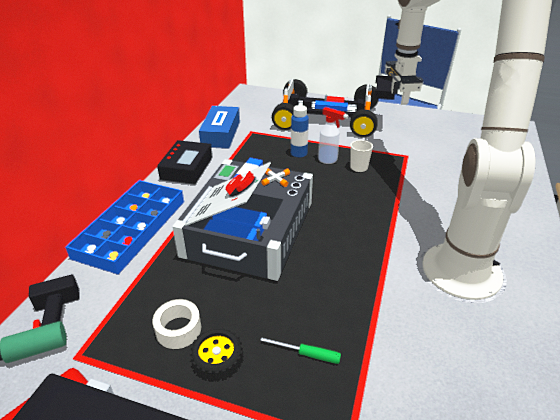

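View pics/top0.png

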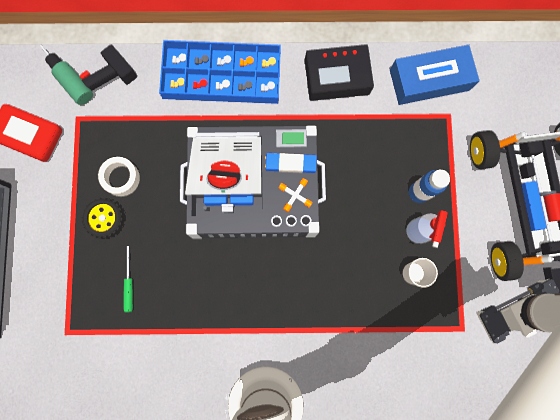

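The side view shows the case at about (245,220) with the raised panel and its red head at (240,183). In the top view the case spans about (187–320, 127–237) and the red disc is at (223,174). I'll enlarge both.

Run:
```python
import cv2,numpy as np
a=cv2.imread("pics/top0.png")[115:245,175:335];b=cv2.imread("pics/side0.png")[145:285,165:325]
f=lambda i:cv2.resize(i,None,fx=5,fy=5,interpolation=cv2.INTER_CUBIC)[:600]
cv2.imwrite("pics/topc.png",cv2.resize(a,None,fx=4.6,fy=4.6,interpolation=cv2.INTER_CUBIC)); cv2.imwrite("pics/sidec.png",cv2.resize(b,None,fx=4.2,fy=4.2,interpolation=cv2.INTER_CUBIC))
```

```text
(no output)
```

View pics/topc.png

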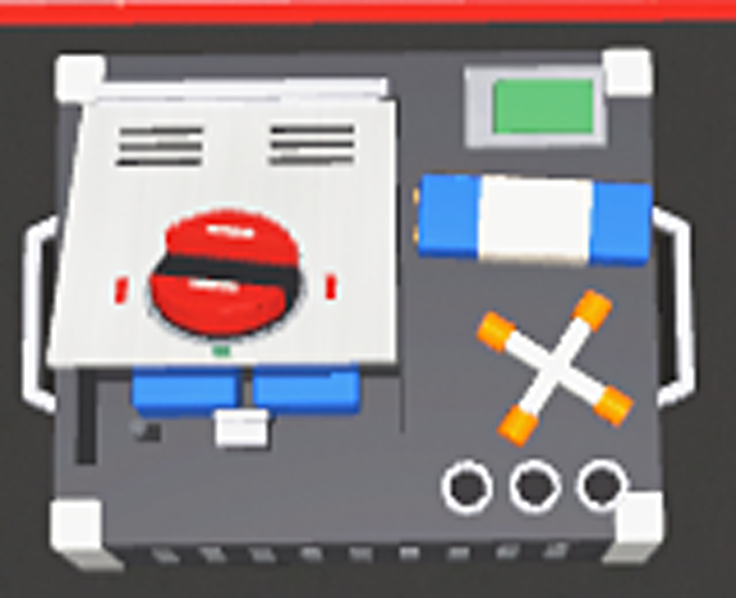

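View pics/sidec.png

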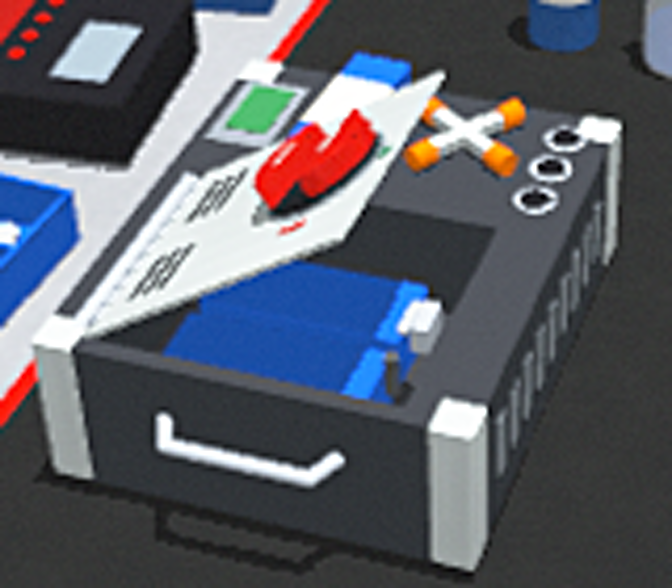

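In the top crop, the panel's free edge runs (48,366)–(397,366) and its far edge (88,100)–(397,97). The case corners are (57,57), (651,50), (663,540) and (52,550). The slot tilts slightly clockwise, from (155,262) to (300,290). In the side crop the free-edge corners are at (342,240) and (443,72).

```bash
cat > h.py <<'E'
import numpy as np, cv2
from scipy.spatial.transform import Rotation as R
from bench import manip, effector, viewer
def ray(n,p):
    c=viewer.get_calibration(n); f=210/np.tan(np.radians(c["vfov"]/2))
    d=R.from_quat(c["attitude"]).apply([(p[0]-c["cx"])/f,(p[1]-c["cy"])/f,1]); return np.array(c["eye"]),d/np.linalg.norm(d)
def plane(n,p,z):
    e,d=ray(n,p); return e+d*(z-e[2])/d[2]
def tri(p,q):
    e,d=ray("top",p);g,h=ray("side",q)
    s=np.linalg.lstsq(np.c_[d,-h],g-e,rcond=None)[0]; a,b=e+d*s[0],g+h*s[1]
    return (a+b)/2,np.linalg.norm(a-b)
T=lambda x,y:(x/4.6+175-.4,y/4.6+115-.4)
S=lambda x,y:(x/4.2+165-.4,y/4.2+145-.4)
E
python3 - <<'E'
from h import *
np.set_printoptions(precision=4,suppress=True)
P=np.array([plane("top",T(*p),.13) for p in [(57,57),(651,50),(663,540),(52,550)]])
print(P,[np.linalg.norm(P[i]-P[i-3]) for i in range(4)],P.mean(0))
u=(P[1]-P[0]+P[2]-P[3]);print("yaw from width",np.arctan2(u[1],u[0])+np.pi/2)
print("caps side",[plane("side",S(*p),.13) for p in [(36,347),(488,405),(432,410)]])
for p in [(88,100),(397,97)]: print("hinge",plane("top",T(*p),.13))
a,ea=tri(T(48,366),S(342,240));b,eb=tri(T(397,366),S(443,72));print(a,ea,b,eb,np.linalg.norm(a-b))
print("head ",tri(T(225,272),S(318,160)))
E
```

```text
[[ 0.7784  0.2139  0.13  ]
 [ 0.7801 -0.1493  0.13  ]
 [ 0.4783 -0.1494  0.13  ]
 [ 0.4755  0.2122  0.13  ]] [np.float64(0.3631593011409674), np.float64(0.3017421226152973), np.float64(0.3616921807739982), np.float64(0.3028896820387483)] [0.6281 0.0319 0.13  ]
yaw from width 0.0062806286878074324
caps side [array([0.7733, 0.218 , 0.13  ]), array([0.4778, 0.181 , 0.13  ]), array([0.5095, 0.196 , 0.13  ])]
hinge [0.751  0.1946 0.13  ]
hinge [0.7515 0.0064 0.13  ]
[0.563  0.1964 0.2506] 0.00045018512704896236 [0.563  0.0066 0.2524] 0.0044845069785421285 0.18984355404781916
head  (array([0.6181, 0.1016, 0.2333]), np.float64(0.0008332578621118086))
```

```bash
cat >> h.py <<'E'
np.set_printoptions(precision=4,suppress=True)
HX,AX,AY,YAW=.748,.583,.1018,.006
Q=lambda psi:(R.from_euler("z",psi)*R.from_euler("x",np.pi)).as_quat()
def arc(t,r,z):  # tip on the slot's robot-side end, slot turned clockwise by t
    a=YAW-np.pi/2-t
    return np.array([AX+r*np.cos(a),AY+r*np.sin(a),z])
E
python3 - <<'E'
from h import *
p=manip.current_tool_pos();manip.servo_line([p[0],p[1],.42],vel=.25)
for b in (0,np.pi):
    print(b,[None if (q:=manip.solve_ik(arc(t,.024,.14),Q(b+YAW-t))) is None else q[[0,4,5,6]] for t in (0.1,1,2.1)])
manip.move_pose([AX,AY-.068,.36],Q(YAW))
effector.close()
print(manip.current_q(),manip.current_tool_pos(),manip.current_force(),manip.current_finger_gap(),manip.current_clock())
E
```

```text
0 [array([ 0.4907,  0.5801,  1.0226, -2.3109]), array([-0.6707, -0.3456,  0.8996, -2.4689]), array([0.6309, 0.8956, 1.2162, 1.6678])]
3.141592653589793 [array([0.5468, 0.6551, 1.0604, 0.7743]), array([ 0.6263,  0.7763,  1.1221, -0.25  ]), array([ 0.5864,  0.7956,  1.1383, -1.4041])]
[ 0.7487  0.4961 -1.2134  1.532   0.4666  1.4381 -2.0518] [0.583  0.0338 0.36  ] [-0.1697  0.194  -0.1635] 0.0004998751393598937 4.95
```

Run:
```python
from h import *
manip.servo_line([AX,AY-.068,.26],vel=.2)
for z in (.22,.19,.16,.14,.135):
    manip.servo_line([AX,AY-.068,z],vel=.08);print(z,manip.current_tool_pos()[2],manip.current_force())
manip.sleep(.15);print(manip.current_force())
manip.servo_line([AX,AY-.068,.22],vel=.2)
manip.move_pose([AX-.16,AY-.2,.34],Q(np.pi+YAW))
for n in("side","top"): cv2.imwrite(f"pics/{n}1.png",cv2.cvtColor(viewer.get_image(n),cv2.COLOR_RGB2BGR))
a=cv2.imread("pics/top1.png")[115:245,175:335];b=cv2.imread("pics/side1.png")[145:285,165:325]
g=lambda i,s:cv2.resize(i,None,fx=s,fy=s,interpolation=cv2.INTER_CUBIC)
cv2.imwrite("pics/topc1.png",g(a,4.6)); cv2.imwrite("pics/sidec1.png",g(b,4.2))
print(manip.current_clock())
```

```text
0.22 0.2197646482619151 [ 1.4495  0.2865 -0.2154]
0.19 0.18945373146480904 [ 0.2264 -0.3006  0.5187]
0.16 0.15946760219001083 [0.1001 0.3647 1.355 ]
0.14 0.13960111124589336 [0.7043 0.0218 2.7855]
0.135 0.1352196546442632 [0.5731 0.5043 1.9653]
[0.475  0.5254 3.0557]
11.925
```

View pics/topc1.png

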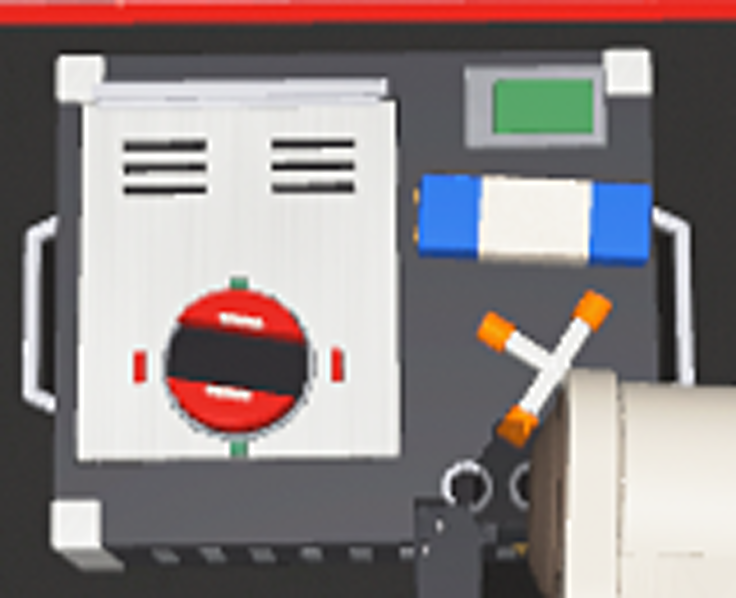

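View pics/sidec1.png

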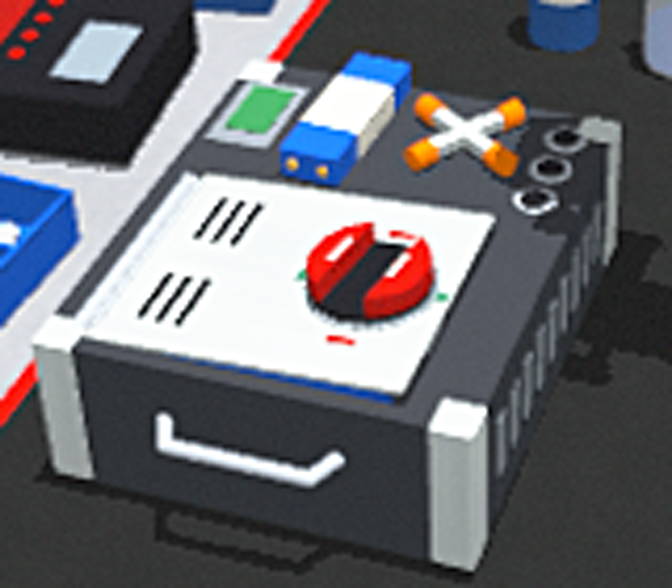

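The panel is down on its spring. In the top crop the head's disc is centred near (238,361) and the slot is turned about 0.13 rad clockwise. I'll measure the centre, then set the tip in the slot.

Run:
```python
from h import *
print(plane("top",T(238,361),.162), tri(T(238,361),S(370,270)))
print("marks",plane("top",T(238,284),.138),plane("top",T(239,448),.14),plane("top",T(140,367),.139),plane("top",T(337,364),.139))
t=[plane("top",T(*p),.162) for p in [(178,321),(307,343),(168,369),(305,396)]]
for a,b in((0,1),(2,3)):
    d=t[b]-t[a];print("slot edge angle",-(np.arctan2(d[1],d[0])+np.pi/2)+YAW)
print("free edge",plane("top",T(77,459),.141),plane("top",T(400,457),.141))
```

```text
[0.5821 0.1001 0.162 ] (array([0.5849, 0.1011, 0.151 ]), np.float64(0.0013514239233556448))
marks [0.6337 0.1022 0.138 ] [0.534  0.1011 0.14  ] [0.5834 0.1602 0.139 ] [0.5843 0.0431 0.139 ]
slot edge angle 0.18609454937066117
slot edge angle 0.21159530623136646
free edge [0.5281 0.1965 0.141 ] [0.5277 0.0059 0.141 ]
```

Run:
```python
from h import *
t=.2;r=.022;q=Q(np.pi+YAW-t)
manip.move_pose(arc(t,r,.20),q)
manip.servo_line(arc(t,r,.165),vel=.1)
for z in (.152,.145,.141,.139,.138,.137,.136,.135):
    manip.servo_line(arc(t,r,z),vel=.04);f=manip.current_force();print(z,manip.current_tool_pos(),f)
    if f[2]>11: break
print(manip.current_clock())
```

```text
0.152 [0.5786 0.0802 0.1518] [-0.546  -0.3821 -0.1871]
0.145 [0.5792 0.0801 0.1451] [ 0.6172 -0.0606  1.4378]
0.141 [0.5791 0.0801 0.1411] [ 0.9712 -0.7426  2.068 ]
0.139 [0.5792 0.08   0.1401] [-1.9119 -0.2451 10.9172]
0.138 [0.5794 0.08   0.14  ] [-3.9061  0.381  16.7019]
15.0417
```

Run:
```python
from h import *
r=.022;z=.1383
for t in np.arange(.35,2.16,.15):
    manip.servo_line(arc(t,r,z),Q(np.pi+YAW-t),vel=.03);f=manip.current_force();p=manip.current_tool_pos()
    a=YAW-np.pi/2-t; ft=f[:2]@[np.sin(a),-np.cos(a)]; fr=f[:2]@[np.cos(a),np.sin(a)]
    print(round(t,2),"t act",round(YAW-np.pi/2-np.arctan2(p[1]-AY,p[0]-AX),3),p[2],"tan",ft,"rad",fr,"fz",f[2],manip.current_wrist_torque()[2],round(manip.current_clock(),2))
    if abs(ft)>22 or f[2]>30: break
```

```text
0.35 t act 0.275 0.14011106514342297 tan -0.21852617263632249 rad 0.46301771636936545 fz 12.83386250685046 -0.058584171497277196 15.34
0.5 t act 0.411 0.14011339394715952 tan -1.418446589290655 rad 0.2473105107429274 fz 11.74789033659614 -0.004493253308309991 15.64
0.65 t act 0.559 0.14009073540770856 tan -0.7731080032414577 rad 1.602929650936092 fz 11.93449292113332 -0.08659785860821359 15.94
0.8 t act 0.712 0.14008646511860634 tan -2.1774278292120193 rad 0.9451666756312205 fz 12.588663744155301 -0.02483749307331471 16.24
0.95 t act 0.865 0.14007127659913557 tan -1.700207202577381 rad 1.8980194866524671 fz 12.4823615194379 -0.0696749331761041 16.54
1.1 t act 1.019 0.140087701923994 tan -0.6169399023487645 rad 2.2116523314899683 fz 13.552177376050356 -0.027611500271681497 16.84
1.25 t act 1.175 0.14004801752344173 tan -1.5464627615374464 rad 2.690715005588046 fz 13.612047755728259 -0.05978165126612456 17.14
1.4 t act 1.332 0.14003230704364203 tan -1.7361617360228396 rad 3.139376077332003 fz 13.756039975089218 0.01864473100162524 17.44
1.55 t act 1.493 0.14004149154506168 tan -1.3724612961456517 rad 2.8488839843799107 fz 14.533228485728905 -0.02946413271787068 17.74
1.7 t act -4.63 0.14006255318038177 tan -2.486729539851157 rad 2.8316797660192177 fz 14.094451140569932 -0.05367288847634342 18.04
1.85 t act -4.522 0.14005493963410617 tan -4.460869688140619 rad 2.1762156721713453 fz 13.647424423959409 0.0859912028955204 18.34
2.0 t act -4.564 0.14000339403919876 tan -13.972304733900536 rad 3.234952925200806 fz 15.842773039676683 0.2293539897401144 18.64
2.15 t act -4.596 0.14000005742441105 tan -22.713645581435845 rad 2.7552058342467083 fz 19.867999656235202 0.37589406036840445 18.94
```

Run:
```python
from h import *
manip.sleep(.2)
r=.022
manip.servo_line(arc(1.85,r,.1383),Q(np.pi+YAW-1.85),vel=.03);print(manip.current_force())
manip.servo_line(arc(1.75,r,.1395),Q(np.pi+YAW-1.75),vel=.03);print(manip.current_force())
p=manip.current_tool_pos();manip.servo_line([p[0],p[1],.22],vel=.12)
manip.move_pose([AX-.16,AY-.2,.34],Q(np.pi+YAW))
for n in("top",): cv2.imwrite(f"pics/{n}2.png",cv2.cvtColor(viewer.get_image(n),cv2.COLOR_RGB2BGR))
a=cv2.imread("pics/top2.png")[115:245,175:335]
b=cv2.cvtColor(viewer.get_image("side"),cv2.COLOR_RGB2BGR)[145:285,165:325]
g=lambda i:cv2.resize(i,(400,340),interpolation=cv2.INTER_CUBIC)
cv2.imwrite("pics/both2.png",np.hstack([g(a),g(b)]))
print(manip.current_force(),manip.current_clock())
```

```text
[-1.4807 -5.0983 11.7642]
[ 0.9573 -2.4977  6.2783]
[-0.6005 -0.6053  0.1491] 21.925
```

View pics/both2.png

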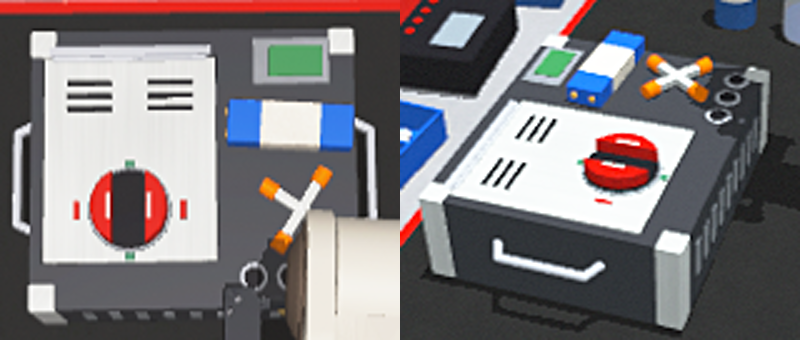

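The slot at (129,208) is square to the hinge and lines up with the green marks. The panel is flush and the bystanders haven't moved.

```bash
python3 -c "
from bench import manip
print(manip.hand_in())"
```

```text
the job is handed in; nothing more can be done
None
```

I pushed the panel shut and turned the fastener clockwise to its stop. After release the camera images showed the panel flush and the bystanders where they were, and I handed the job in at about 22 s (no verdict was returned).

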